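# Close up the bottle labeller and start it

## Task

Get the bench labeller going: with the fingertips, push its blue-fronted waste drawer fully home and slide the clear cover with the orange push plate fully shut over the bottle, and only then press the green button all the way down and let go. Nothing is to be picked up: leave the bottle in the machine, the other bottles, the jar, the bowl of caps and the spatula where they are, and do not press the red button.

Things in the scene. Friction and masses are not known exactly. Their poses are not given: they have to be found in the camera images.
- labeller: White bench bottle labeller, fixed: 200 mm (its x) by 400 mm (its y), 100 mm high. Origin: centre of its underside, on the table; x to its rear (away from the robot, within 0.2 rad), y to the robot's left. Bottle bed at y -200 to 0 mm, ending in a grey cheek 150 mm high at y = -200; flat deck 100 mm high at y 0 to 200. A label reel, 150 mm high, stands behind it (x +100 to +210, y 5 to 115 mm).
- drawer (a joint): How far the waste drawer stands out of the labeller's front, in m: 0 is fully home, against a rigid stop. It opens along the labeller's -x, starts 0.04 to 0.08 m out, moves against about 1.5 N of friction and stays where it is left.
- drawer_front (a point): Centre of the outer face of the drawer's blue front panel (moves with it); point axes are the labeller's. The plain panel faces the labeller's -x, 140 mm wide (y), 70 mm high, 12 mm thick, without handle, from 12 to 82 mm above the table. When home it is still 12 mm proud of the housing's front.
- cover (a joint): How far the clear cover stands open, in m: 0 is fully shut, at a rigid stop by the end cheek. It opens along the labeller's +y (over the deck) and shuts along -y, starts 0.10 to 0.17 m open, moves against about 1.5 N of friction and stays where it is left.
- cover_plate (a point): Middle of the outer face (towards the labeller's +y) of the orange push plate at the cover's left end, 150 mm above the table; moves with it, axes as the labeller's. It lies at the labeller's x = +20 mm. Plate 130 mm wide (x), 8 mm thick, from 102 to 185 mm above the table. The cover, a clear grey-edged tunnel 130 mm wide, reaches 190 mm towards -y; roof 157 mm above the table.
- start (a joint): Travel of the green start button, in m: 0 is up, 0.006 is all the way down (about 5 N fully down, about 1.5 N to begin; springs back).
- start_top (a point): Centre of the top of the green start button, 62 mm above the table when up; 32 mm in diameter, in a black collar 44 mm in diameter (top 52 mm above the table), on a fixed grey box 60 x 60 x 40 mm on the table in front of the labeller. The green and red boxes stand side by side, centres 80 mm apart, either way round.
- stop (a joint): Travel of the red stop button, same as the green one. Not to be pressed.
- stop_top (a point): Centre of the top of the red stop button, same size and height as the green one, on its own box beside it.
- bed_bottle: Loose amber bottle without a label, 58 mm in diameter and 160 mm long, lying on two rollers in the labeller's bed along the labeller's y. Origin at the centre of its base, about 112 mm above the table, at its left end; its z axis runs to the cap. Top side 141 mm above the table. To be covered, not touched.
- bottle_a: Bystander, loose: full amber dressing bottle standing upright, body 58 mm in diameter, 160 mm high, white cap, green band. Origin at the centre of its underside. Stands in front of the labeller, left of the drawer.
- bottle_b: Bystander, loose: full amber dressing bottle standing upright, body 58 mm in diameter, 160 mm high, white cap, green band. Origin at the centre of its underside. Stands in front of the labeller, right of the button boxes.
- jar: Bystander, loose: squat amber jar, 68 mm in diameter, 95 mm high, steel lid, standing to the left of the labeller. Origin at the centre of its underside.
- cap_bowl: Bystander, loose: steel bowl with white caps, 110 mm in diameter, 45 mm high, to the right of the labeller. Origin at the centre of its underside.
- spatula: Bystander, loose: spatula lying flat on the table far to the left of the labeller.

How it is judged:
On the way, in this order (a step that is already met when the one before it is completed fails the run):
1. the drawer is home and the cover is shut (value of joint drawer below 0.005 m and value of joint cover below 0.006 m), for 0.2 s.
2. the green button is pressed down, with drawer and cover shut (all of step 1 and value of joint start above 0.0045 m), for 0.05 s.
3. the green button is let go (value of joint start below 0.002 m), for 0.1 s.
At the end, for the whole second after the job is handed in: The drawer is home (within 5 mm) and the cover shut (within 6 mm), both buttons are up after the green one was pressed (at least 4.5 of 6 mm) with both shut, and the bottles, jar, bowl and spatula are at rest within 30 mm of where they began (all of step 1 and value of joint each of start, stop below 0.002 m and distance of each of bottle_a, bottle_b, jar, cap_bowl, spatula, bed_bottle from where it was at the start of the episode below 0.03 m and linear speed of each of bottle_a, bottle_b, jar, cap_bowl, spatula, bed_bottle below 0.02 m/s); the robot touches nothing.
It fails at once if the bottle in the machine is displaced or lifted (more than 30 mm) (distance of bed_bottle from where it was at the start of the episode above 0.03 m).
It fails at once if a bystander is knocked away or lifted (more than 30 mm) (distance of any of bottle_a, bottle_b, jar, cap_bowl, spatula from where it was at the start of the episode above 0.03 m).
It fails at once if a standing bottle, the jar or the bowl is tipped (more than 20 degrees) (angle between any of bottle_a, bottle_b, jar, cap_bowl's own z axis and vertical above 0.35 rad).
It fails at once if the red stop button is pressed (value of joint stop above 0.003 m).
It fails at once if the green start button is pressed while the drawer or the cover is open (value of joint start above 0.003 m and (value of joint drawer above 0.008 m or value of joint cover above 0.009 m)).
It also fails if it takes over 58 s, if anything falls off the work surface, if the arm or the gripper's body presses on something with over 40 N, if the wrist force passes 120 N, or if a joint passes its speed limit or range.

## Robot

A 6-joint arm with a two-finger parallel gripper is mounted at the origin on the work surface. World frame = base frame: x ahead of the robot, y to its left, z up, the work surface at z = 0. Lengths are in m, angles in rad, forces in N, time in s.
With the tool pointing down it reaches from about 0.35 to 0.775 m from the base axis. Payload 7.3 kg.
Tool frame: the origin (TCP) lies on the centre line of the jaws, within the pads' length; the fingertips stand 14 mm ahead of it and the grasp point (between the pads) lies 5 mm behind it; z points along the fingers, y is the direction in which the jaws open and shut (so a half turn about z gives the same grasp; the last joint's range is limited). The gripper opens to 92 mm and grips with 3 to 60 N. Pads are 19 mm wide; open, the fingers measure 130 mm over their backs; the gripper's body (75 mm by 190 mm) begins 47 mm behind the grasp point.
Start: joints at [-0.146, 0.342, 1.524, -0, 1.275, -0.146], TCP at [0.525, 0, 0.241] pointing down, gripper open.
Joint ranges: [-2.53, 2.53], [-0.77, 2.02], [0.04, 2.7], [-1, 4.14], [0.28, 2.66], [-3.11, 3.11]. Speed limits (rad/s): [2.57, 2.57, 3.14, 3.14, 3.14, 3.14].

## Interface

Orientations are given as [roll, pitch, yaw] about the fixed x, y, z axes, in that order (R = Rz(yaw) Ry(pitch) Rx(roll)).
In Python, from cell import telemetry, cams, robot gives the robot as it stands.
- The arm moves only by the tool servo_tool, never from a script. Its argument "targets" is text: rows parted by semicolons, each of 4 numbers parted by spaces: the shift along the tool's x, y, z in mm, then the turn about the tool's z in rad. In form: x y z yaw; .... A call has 1 to 20 rows; each row shifts and turns the pose as measured when the row begins, along the tool's axes as they then stand; what a row does not reach is not made up. A row lasts 1/8 s, in which the tool goes at most 62.5 mm and 10.7 degrees, less where a joint would pass 70% of its speed; a pose out of reach is approached as far as the arm can. A call with a gripper value outside its range is refused whole. "hand" is the opening, from 0 (shut) to 1 (fully open), set as the call begins (left out, the last holds). The fingers move at their own pace and stop on an object; "squeeze" is the grip in N (left out, the last holds). Time passes only in rows, so rows that do not move let the fingers close. It gives the time, the measured TCP pose, the force and the opening at its end, in the units of the state.
- telemetry.observe(): the state, without advancing time (a new reading comes with each control period).
- cams.read_camera(name): name is "scene" or "side" or "wrist"; returns a dict with "color" (480x640x3 uint8, red, green, blue), "K" (3x3 intrinsics, pixels), "R" (3x3) and "t" (3): a world point X has camera coordinates R X + t. Camera axes: x right, y down, z forward; pixel columns grow to the right and rows downward; lengths in m; the calibration is good to about 2 mm. A picture is of the moment at which its call begins. There is no depth.
- robot.hand_in(): hands the job in, once; it reports no verdict.
Trained networks look in a picture, given as the dict that the camera call returned (one of the last four; its "shot" number tells which), for a name from the list of things; names that differ only in an ending like _2 or _b are one class to them, and where a whole thing is asked for, a point or a joint stands for the part that bears it (a point fixed in the world has none). Each returns a list of dicts, best first, with "score" (0 to 1); they miss things now and then, are a little off and sometimes report something else, mostly with a low value. They report only what shows in the picture. A call takes as long as a camera call.
- cams.cut_out(picture, query): "region" (480x640 bool, what is visible of it) and "extent" ([centre column, centre row, width, height] in pixels, round what is visible of it).
The state is a dict: "time": time; "qpos": joint angles; "qvel": joint speeds; "joint_efforts": joint torques, N m; "tool_pos": TCP position; "tool_rot": TCP orientation; "contact_force": force on the tool from outside, world axes, zero at the start; "torque": the same for the moment, N m; "opening": finger opening in m.
Only numpy, scipy, OpenCV 4.12 (cv2) and the standard library are available. Lean on these libraries where they do the work, as an engineer would, in place of code of your own. Each camera call takes 0.05 s, during which the arm holds its last target.

## Working session

There is one attempt and no reset: what is moved stays moved. The work goes in short steps, Python scripts to look and compute and a tool call to move; the robot and the scene stay as the last step left them, time stands still between calls to the robot, and variables do not carry over. Pictures are saved under pics/ and viewed, and the job is handed in when it is done.

Besides the shell and the picture viewer there is one more tool, called after "Emit:" as name(argument=value, ...), one argument or row to a line, values as JSON. servo_tool: Moves the arm, as the interface text tells. Its arguments: {"type":"object","properties":{"targets":{"type":"string"},"hand":{"type":"number"},"squeeze":{"type":"number"}},"required":["targets"]}

```bash
mkdir -p pics; cat > h.py <<'E'
import numpy as np, cv2
from cell import telemetry, cams, robot
def save(p,n): cv2.imwrite(f'pics/{n}.png',p['color'][:,:,::-1])
def ray(p,u,v):
    R=np.array(p['R']);t=np.array(p['t']);K=np.array(p['K'])
    c=-R.T@t; d=R.T@np.linalg.inv(K)@np.array([u,v,1.0]); return c,d
def atz(p,u,v,z):
    c,d=ray(p,u,v); return c+d*(z-c[2])/d[2]
def proj(p,X):
    x=np.array(p['K'])@(np.array(p['R'])@np.array(X)+np.array(p['t'])); return x[:2]/x[2]
E
python3 - <<'E'
from h import *
s=telemetry.observe();print(s)
for n in ['scene','side','wrist']:
    p=cams.read_camera(n);save(p,n+'0');print(n,-np.array(p['R']).T@p['t'])
    for q in ['start_top','stop_top','drawer_front','cover_plate','bed_bottle','bottle_a','jar','cap_bowl']:
        r=cams.cut_out(p,q)
        print(q,[(round(a['score'],2),np.round(a['extent'],1).tolist()) for a in r[:3]])
E
```

```text
{'time': 0.0, 'qpos': array([-1.45991102e-01,  3.42759769e-01,  1.52502985e+00, -1.68757972e-05,
        1.27541747e+00, -1.45996788e-01]), 'qvel': array([-0.00101238,  0.00114321, -0.00082235, -0.00138428, -0.00057935,
        0.00021503]), 'joint_efforts': array([ 7.61924657e-04, -4.31245601e+01, -2.44219762e+01,  7.17750052e-02,
        5.59406646e-02, -1.04314388e-04]), 'tool_pos': array([5.24602261e-01, 8.04501573e-05, 2.40021254e-01]), 'tool_rot': array([-3.13999305e+00, -2.18900077e-04,  1.57080676e+00]), 'contact_force': array([-0.32630667,  0.58701516, -0.88358708]), 'torque': array([-0.03880878, -0.03602712,  0.02859959]), 'opening': 0.0917223370127972}
scene [1.632588   0.27071912 1.079257  ]
start_top [(0.66, [237.3, 216.8, 7.6, 5.8])]
stop_top [(0.37, [269.1, 220.5, 12.0, 8.6])]
drawer_front [(0.97, [331.9, 221.2, 57.0, 16.7])]
cover_plate [(0.79, [293.4, 252.5, 87.3, 69.3])]
bed_bottle [(0.61, [224.2, 252.9, 45.6, 29.5])]
bottle_a [(0.7, [175.8, 215.2, 25.0, 57.0]), (0.65, [394.2, 223.1, 25.7, 54.8]), (0.65, [236.8, 220.5, 14.8, 10.6])]
jar [(0.87, [401.6, 289.8, 32.1, 
[... 261 characters left out ...]
 40.5, 56.4]), (0.54, [410.4, 396.5, 54.8, 51.8])]
cover_plate [(0.56, [358.2, 252.6, 76.4, 87.1])]
bed_bottle [(0.95, [372.8, 303.8, 38.4, 53.4])]
bottle_a [(0.86, [339.1, 409.7, 31.6, 53.6]), (0.6, [263.4, 231.7, 21.7, 35.2])]
jar [(0.6, [295.9, 322.3, 11.7, 13.8])]
cap_bowl [(0.87, [410.1, 396.5, 54.0, 50.3])]
wrist [0.52447952 0.06845357 0.38438533]
start_top [(0.66, [297.6, 400.1, 29.9, 16.1])]
stop_top [(0.76, [287.9, 316.4, 32.2, 12.5])]
drawer_front [(0.84, [284.8, 138.6, 119.4, 197.7])]
cover_plate [(0.63, [525.5, 210.7, 228.9, 346.6])]
bed_bottle []
bottle_a [(0.7, [527.2, 215.1, 223.1, 348.5]), (0.23, [288.6, 316.5, 28.9, 9.3])]
jar []
cap_bowl [(0.31, [288.4, 317.3, 30.5, 12.0])]
```

View pics/scene0.png

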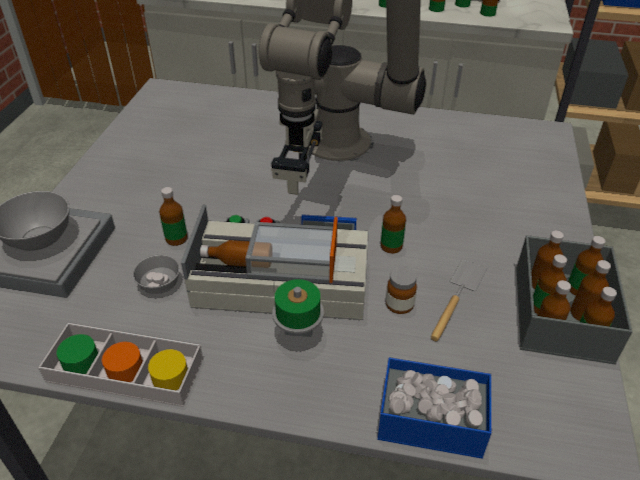

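View pics/side0.png

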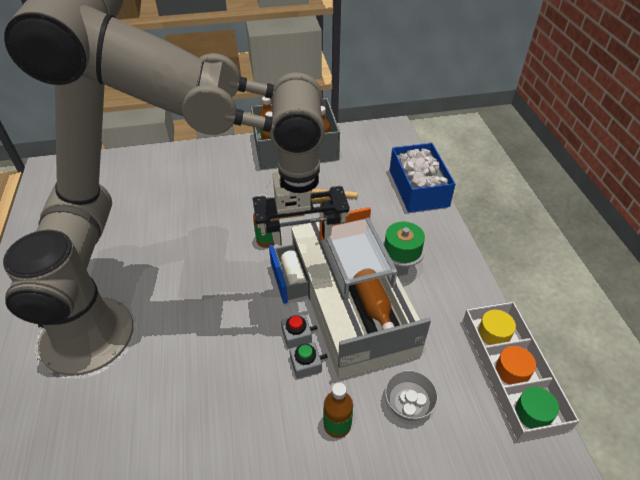

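View pics/wrist0.png

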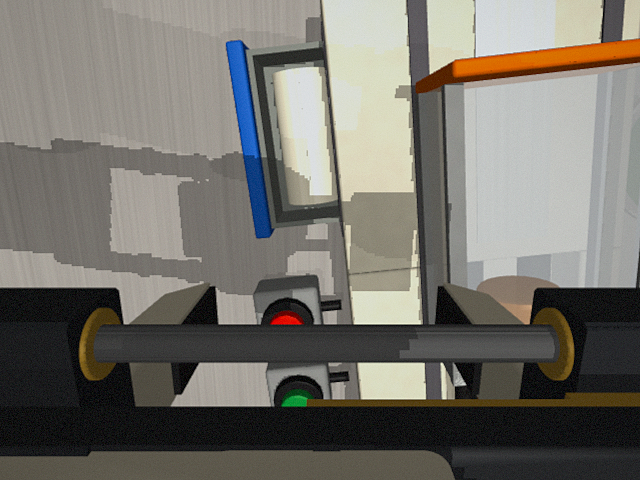

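```bash
python3 - <<'E'
from h import *
w=cams.read_camera('wrist');sd=cams.read_camera('side');sc=cams.read_camera('scene')
print(w['K'])
a=atz(w,227,42,.082);b=atz(w,257,238,.082);print('drawer',a,b,np.linalg.norm(a-b),(a+b)/2)
d=a-b;yaw=np.arctan2(-d[0],d[1]);print('yaw',yaw)
print('plate',atz(w,455,60,.185),atz(w,640,40,.185))
for p,q in((sd,(296,323)),(w,(286,320))):print('red',atz(p,*q,.062))
for p,q in((sd,(306,352)),(w,(297,400))):print('green',atz(p,*q,.062))
for n,p in(('w',w),('sd',sd),('sc',sc)):
  im=cv2.cvtColor(p['color'],cv2.COLOR_RGB2HSV)
  for nm,lo,hi in(('green',50,75),('red',0,4),('orange',7,16),('blue',105,120)):
    m=((im[...,0]>=lo)&(im[...,0]<=hi)&(im[...,1]>190)&(im[...,2]>90)).astype('uint8')
    k,l,st,ce=cv2.connectedComponentsWithStats(m)
    for i in range(1,k):
      if st[i,4]>25: print(n,nm,st[i].tolist(),ce[i].round(1),atz(p,*ce[i],.062).round(3))
for n,p,bx in(('scb',sc,(180,190,420,320)),('sdb',sd,(220,190,460,440))):
  x0,y0,x1,y1=bx
  cv2.imwrite(f'pics/{n}.png',cv2.resize(p['color'][y0:y1,x0:x1,::-1],None,fx=3.2 if n=='scb' else 2.4,fy=3.2 if n=='scb' else 2.4,interpolation=cv2.INTER_CUBIC))
E
```

```text
[[407.27137292   0.         326.13327531]
 [  0.         407.27137292 243.79329773]
 [  0.           0.           1.        ]]
drawer [0.45729655 0.12860903 0.082     ] [ 0.47164502 -0.00855303  0.082     ] 0.137910518097973 [0.46447079 0.060028   0.082     ]
yaw 0.10423055165310655
plate [0.58277441 0.10073888 0.185     ] [0.6647578  0.10903329 0.185     ]
red [ 0.48744091 -0.10154534  0.062     ]
red [ 0.48999335 -0.08668874  0.062     ]
green [ 0.49734915 -0.18007659  0.062     ]
green [ 0.4980423 -0.1664874  0.062    ]
w green [282, 395, 24, 12, 212] [294.5 401.4] [ 0.496 -0.168  0.062]
w red [270, 311, 34, 14, 308] [286.7 319. ] [ 0.491 -0.086  0.062]
w orange [451, 39, 189, 40, 3404] [545.9  58.3] [0.685 0.122 0.062]
w blue [226, 41, 45, 197, 3098] [248.  136.4] [0.465 0.067 0.062]
sd red [289, 316, 14, 13, 143] [295.4 321.9] [ 0.487 -0.098  0.062]
sd orange [324, 119, 6, 11, 37] [326. 124.] [0.706 0.66  0.062]
sd orange [346, 208, 24, 14, 201] [358.  214.5] [0.709 0.218 0.062]
sd orange [320, 222, 2, 18, 27] [320.7 232. ] [0.596 0.172 0.062]
sd orange [358, 279, 32, 45, 797] [
[... 885 characters left out ...]
31.8 247.9] [ 0.607 -0.151  0.062]
sc orange [549, 250, 11, 10, 35] [553.2 254.1] [0.472 0.615 0.062]
sc orange [593, 256, 7, 10, 29] [595.6 258.9] [0.469 0.714 0.062]
sc orange [553, 275, 10, 7, 34] [558.6 277.6] [0.552 0.621 0.062]
sc orange [594, 281, 9, 11, 55] [598.2 286.1] [0.562 0.708 0.062]
sc orange [394, 290, 18, 5, 37] [403.1 291.8] [0.668 0.271 0.062]
sc orange [556, 301, 12, 13, 100] [561.8 307.2] [0.645 0.619 0.062]
sc orange [102, 342, 38, 40, 1123] [120.8 360.6] [ 0.97  -0.268  0.062]
sc blue [320, 217, 13, 3, 27] [327.6 218. ] [0.45  0.055 0.062]
sc blue [338, 218, 18, 4, 53] [346.7 219.3] [0.445 0.104 0.062]
sc blue [381, 358, 110, 76, 549] [438.6 399.1] [0.934 0.365 0.062]
```

View pics/scb.png

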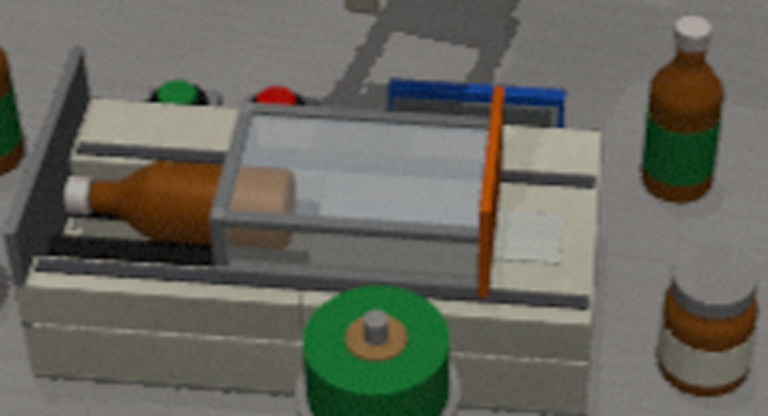

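View pics/sdb.png

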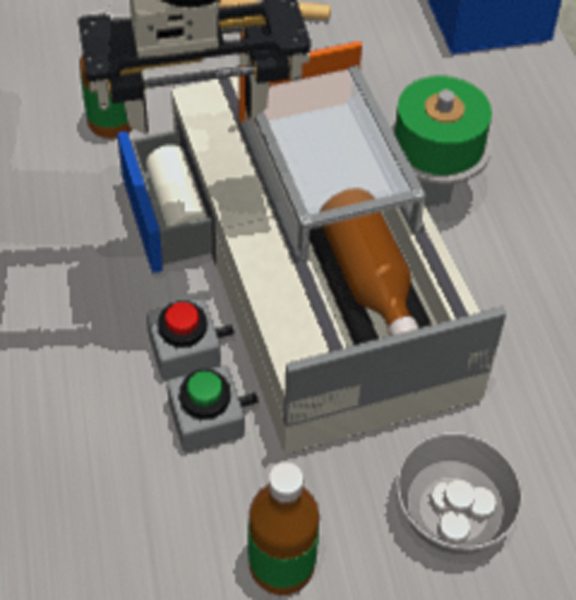

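```bash
python3 - <<'E'
from h import *
sd=cams.read_camera('side');sc=cams.read_camera('scene')
print('t',telemetry.observe()['time'])
S=lambda u,v:(220+u/2.4,190+v/2.4); C=lambda u,v:(180+u/3.2,190+v/3.2)
print('b cap side',atz(sd,*S(286,473),.16),'b cap scene',atz(sc,168,193,.16))
print('a cap scene',atz(sc,*C(693,27),.16))
print('jar',atz(sc,*C(716,278),.095),'bowl',atz(sd,410,383,.045))
print('cheek front top',atz(sd,*S(288,362),.15),'rear',atz(sd,*S(502,308),.15), 'scene', atz(sc,*C(80,50),.15))
print('body front left top',atz(sc,*C(600,130),.10),'front at cheek foot',atz(sd,*S(285,447),0.0))
print('left rear top', atz(sc,*C(590,305),.1))
print('plate top outer rear scene', atz(sc,*C(490,210),.185),'front',atz(sc,*C(502,90),.185))
E
```

```text
t 1.6
b cap side [ 0.53817316 -0.32359168  0.16      ] b cap scene [ 0.55035939 -0.31983754  0.16      ]
a cap scene [0.45864777 0.22518822 0.16      ]
jar [0.65415495 0.26776835 0.095     ] bowl [ 0.70222358 -0.28444213  0.045     ]
cheek front top [ 0.56220972 -0.22009836  0.15      ] rear [ 0.75633828 -0.20139601  0.15      ] scene [ 0.56683262 -0.22158815  0.15      ]
body front left top [0.52108379 0.16664634 0.1       ] front at cheek foot [ 0.56367877 -0.21746316  0.        ]
left rear top [0.70222224 0.18552317 0.1       ]
plate top outer rear scene [0.71110083 0.11594157 0.185     ] front [0.58928383 0.10195079 0.185     ]
```

Emit:
servo_tool(
  targets="0 0 0 -0.11; 34 34 0 0; 34 34 0 0; 34 34 0 0; 34 34 0 0; 0 0 0 0; 0 0 0 0; 0 0 0 0",
  hand=0,
)

```text
time: 2.6
tool_pos: [0.6477, 0.1531, 0.2399]
tool_rot: [-3.141, 0.001, 1.682]
contact_force: [0.4, -0.1, 0.1]
opening: 0.0166
```

```bash
cat > loc.py <<'E'
from h import *
O=np.array([.643,-.013]);ex=np.array([np.cos(.11),np.sin(.11)]);ey=np.array([-ex[1],ex[0]])
def loc():
    s=telemetry.observe();d=s['tool_pos'][:2]-O
    print('t',s['time'],'pos',s['tool_pos'].round(4),'rot',s['tool_rot'].round(3),'loc',(d@ex).round(4),(d@ey).round(4),'F',s['contact_force'].round(1),'op',round(s['opening'],4))
E
python3 -c "
from loc import *
loc()
w=cams.read_camera('wrist');save(w,'w1');s=cams.read_camera('side');save(s,'s1')"
```

```text
t 2.6 pos [0.6477 0.1531 0.2399] rot [-3.141e+00  1.000e-03  1.682e+00] loc 0.0229 0.1645 F [ 0.4 -0.1  0.1] op 0.0166
```

View pics/w1.png

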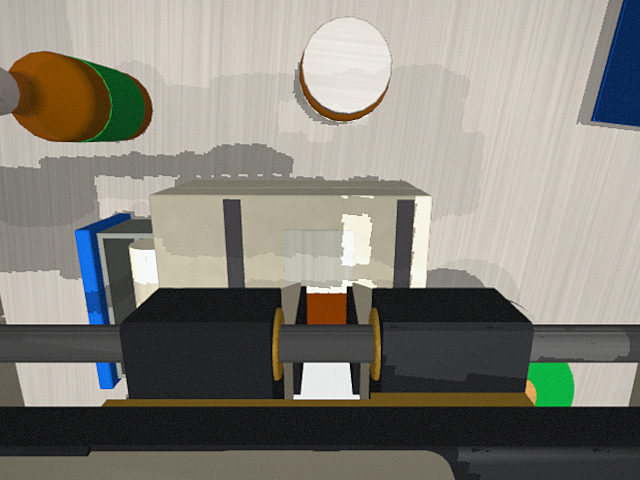

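View pics/s1.png

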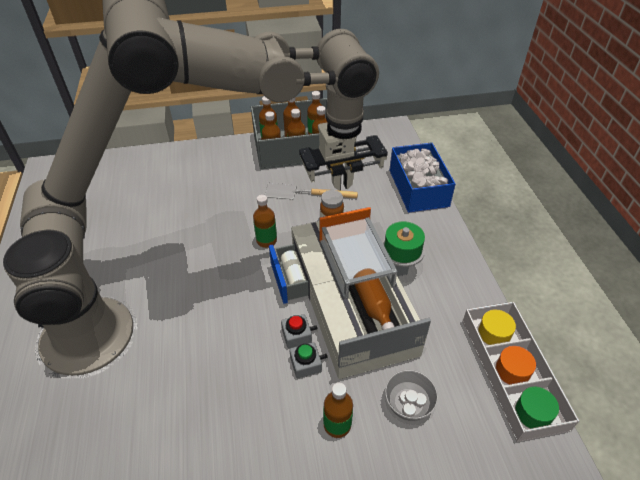

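Emit:
servo_tool(
  targets="0 0 32 0; 0 0 32 0; 0 0 30 0; 0 0 0 0; 0 0 0 0",
)

```text
time: 3.32
tool_pos: [0.6486, 0.1494, 0.1488]
tool_rot: [3.135, 0.002, 1.677]
contact_force: [0.1, 0.2, 0.9]
opening: 0.0006
```

```bash
python3 -c "
from loc import *
loc()"
```

```text
t 3.325 pos [0.6486 0.1494 0.1488] rot [3.135e+00 2.000e-03 1.677e+00] loc 0.0234 0.1608 F [0.1 0.2 0.9] op 0.0006
```

Emit:
servo_tool(
  targets="-15 0 0 0; -12 0 0 0; -12 0 0 0; -12 0 0 0; -12 0 0 0; -12 0 0 0; -12 0 0 0; -12 0 0 0",
)

```text
time: 4.32
tool_pos: [0.6609, 0.0448, 0.1523]
tool_rot: [3.13, 0.0, 1.677]
contact_force: [0.9, 1.7, -1.4]
opening: 0.0005
```

```bash
python3 -c "
from loc import *
loc()"
```

```text
t 4.325 pos [0.6609 0.0448 0.1523] rot [3.13  0.    1.677] loc 0.0241 0.0555 F [ 0.9  1.7 -1.4] op 0.0005
```

Emit:
servo_tool(
  targets="-12 0 1 0; -12 0 1 0; -10 0 1 0; -6 0 1 0; -4 0 0 0; -4 0 0 0",
)

```text
time: 5.08
tool_pos: [0.6668, -0.0063, 0.1491]
tool_rot: [3.128, -0.0, 1.676]
contact_force: [-2.3, 14.8, 4.3]
opening: 0.0006
```

```bash
python3 -c "
from loc import *
loc()"
```

```text
t 5.075 pos [ 0.6668 -0.0063  0.1491] rot [ 3.128 -0.     1.676] loc 0.0244 0.004 F [-2.3 14.8  4.3] op 0.0006
```

Emit:
servo_tool(
  targets="-4 0 0 0; -4 0 0 0; -4 0 0 0",
)

```text
time: 5.45
tool_pos: [0.6666, -0.0058, 0.1493]
tool_rot: [3.13, -0.019, 1.682]
contact_force: [-1.9, 14.5, 3.2]
opening: 0.0004
```

Emit:
servo_tool(
  targets="25 0 0 0; 15 0 -20 0; 0 0 -40 0; 0 0 -40 0; 0 0 0 0; 0 0 0 0",
)

```text
time: 6.2
tool_pos: [0.66, 0.033, 0.2498]
tool_rot: [3.136, -0.017, 1.684]
contact_force: [-0.5, -0.2, -0.6]
opening: 0.0003
```

```bash
python3 -c "
from loc import *
loc()
w=cams.read_camera('scene');save(w,'sc2')
cv2.imwrite('pics/sc2b.png',cv2.resize(w['color'][190:320,160:420,::-1],None,fx=3,fy=3,interpolation=cv2.INTER_CUBIC))
w=cams.read_camera('side')
cv2.imwrite('pics/s2b.png',cv2.resize(w['color'][190:440,220:460,::-1],None,fx=2.4,fy=2.4,interpolation=cv2.INTER_CUBIC))"
```

```text
t 6.2 pos [0.66   0.033  0.2498] rot [ 3.136 -0.017  1.684] loc 0.022 0.0439 F [-0.5 -0.2 -0.6] op 0.0003
```

View pics/sc2b.png

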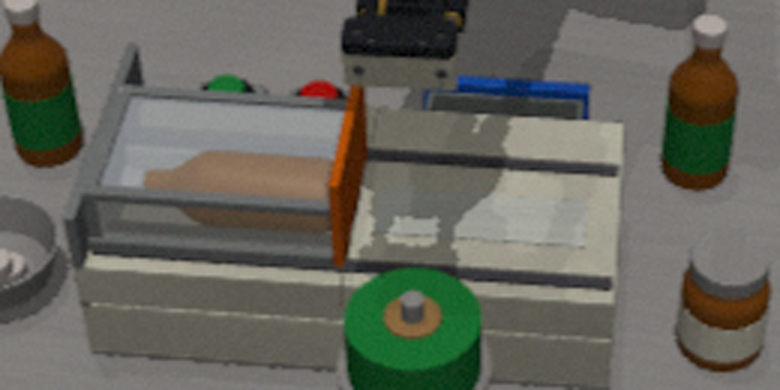

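View pics/s2b.png

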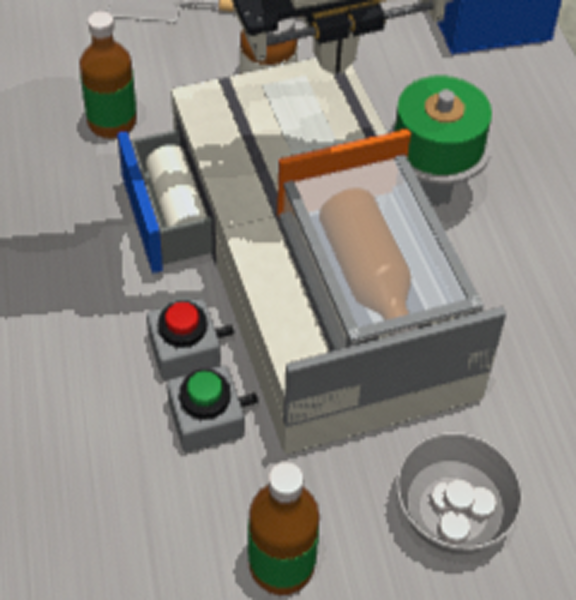

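Emit:
servo_tool(
  targets="9 -48 0 0; 9 -48 0 0; 9 -48 0 0; 9 -48 0 0; 0 -45 0 0; 0 0 0 -0.175; 0 0 0 -0.175; 0 0 0 -0.175; 0 0 0 -0.175; 0 0 0 -0.175; 0 0 0 -0.175; 0 0 0 -0.175; 0 0 0 -0.175; 0 0 0 -0.175; 0 0 0 0; 0 0 0 0",
)

```text
time: 8.3
tool_pos: [0.4038, 0.0417, 0.2328]
tool_rot: [3.119, -0.025, -2.979]
contact_force: [0.1, -0.3, 0.3]
opening: -0.0
```

```bash
python3 -c "
from loc import *
loc();print(telemetry.observe()['qpos'].round(2))
w=cams.read_camera('wrist');save(w,'w3')"
```

```text
t 8.3 pos [0.4038 0.0417 0.2328] rot [ 3.119 -0.025 -2.979] loc -0.2318 0.0806 F [ 0.1 -0.3  0.3] op -0.0
[-0.1   0.15  1.81  0.02  1.21 -1.84]
```

View pics/w3.png

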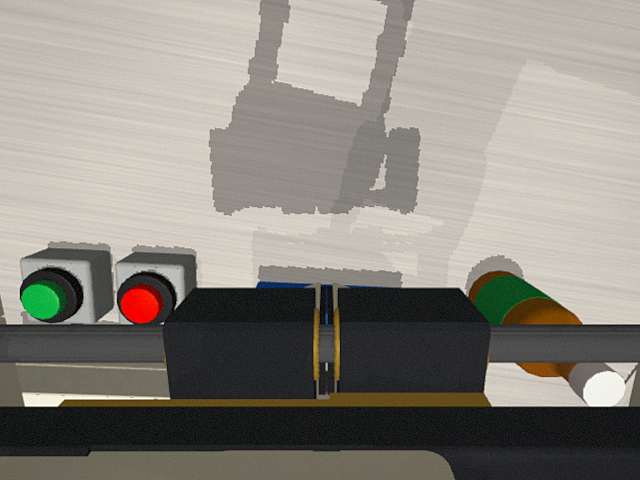

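Emit:
servo_tool(
  targets="0 0 45 0.05; 0 0 45 0; 0 0 40 0; 0 0 30 0; 0 0 5 0; 0 0 0 0",
)

```text
time: 9.1
tool_pos: [0.4013, 0.0444, 0.0648]
tool_rot: [3.122, -0.021, -3.043]
contact_force: [-0.3, 0.1, -0.5]
opening: 0.0007
```

```bash
python3 -c "
from loc import *
loc()
w=cams.read_camera('side')
cv2.imwrite('pics/s4b.png',cv2.resize(w['color'][190:440,180:420,::-1],None,fx=2.4,fy=2.4,interpolation=cv2.INTER_CUBIC))"
```

```text
t 9.1 pos [0.4013 0.0444 0.0648] rot [ 3.122 -0.021 -3.043] loc -0.234 0.0836 F [-0.3  0.1 -0.5] op 0.0007
```

View pics/s4b.png

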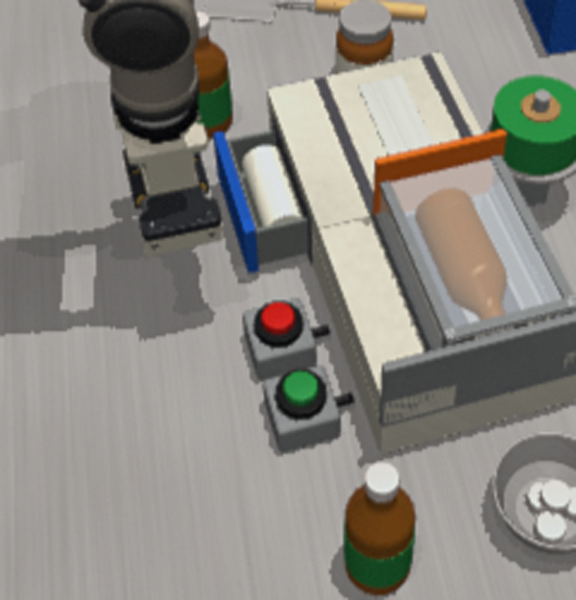

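Emit:
servo_tool(
  targets="-20 0 0 0; -15 0 0 0; -12 0 0 0; -12 0 0 0; -12 0 0 0; -12 0 0 0",
)

```text
time: 9.9
tool_pos: [0.488, 0.0529, 0.0683]
tool_rot: [3.123, -0.016, -3.044]
contact_force: [-2.0, 0.7, 1.5]
opening: 0.0006
```

```bash
python3 -c "
from loc import *
loc()"
```

```text
t 9.9 pos [0.488  0.0529 0.0683] rot [ 3.123 -0.016 -3.044] loc -0.1468 0.0825 F [-2.   0.7  1.5] op 0.0006
```

Emit:
servo_tool(
  targets="-10 0 0 0; -8 0 0 0; -5 0 0 0; -4 0 0 0; -4 0 0 0",
)

```text
time: 10.52
tool_pos: [0.5084, 0.0551, 0.0673]
tool_rot: [3.122, -0.046, -3.041]
contact_force: [-16.9, -3.1, 14.7]
opening: 0.0004
```

```bash
python3 -c "
from loc import *
loc()"
```

```text
t 10.525 pos [0.5084 0.0551 0.0673] rot [ 3.122 -0.046 -3.041] loc -0.1263 0.0825 F [-16.9  -3.1  14.7] op 0.0004
```

```bash
python3 -c "
from loc import *
loc()
w=cams.read_camera('side')
cv2.imwrite('pics/s5b.png',cv2.resize(w['color'][190:390,220:420,::-1],None,fx=3,fy=3,interpolation=cv2.INTER_CUBIC))
w=cams.read_camera('scene')
cv2.imwrite('pics/sc5b.png',cv2.resize(w['color'][150:320,160:420,::-1],None,fx=3,fy=3,interpolation=cv2.INTER_CUBIC))"
```

```text
t 10.525 pos [0.5084 0.0551 0.0673] rot [ 3.122 -0.046 -3.041] loc -0.1263 0.0825 F [-16.9  -3.1  14.7] op 0.0004
```

View pics/s5b.png

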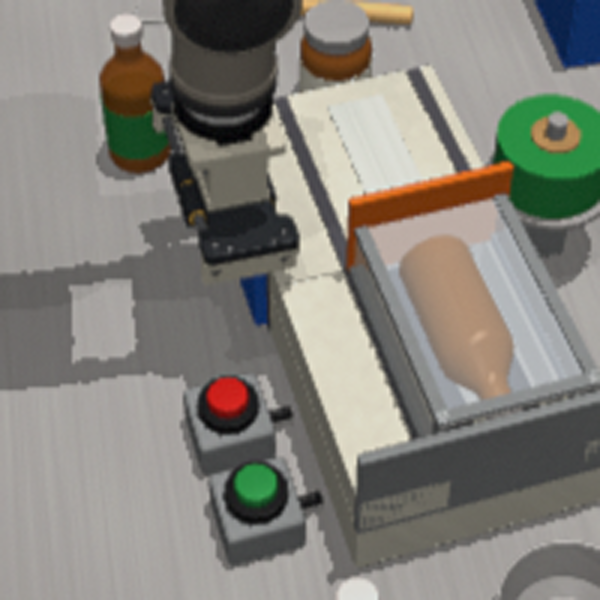

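View pics/sc5b.png

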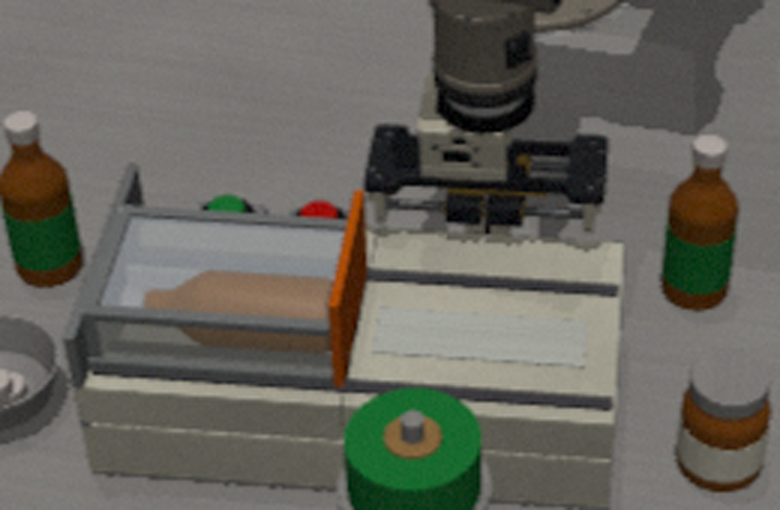

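Emit:
servo_tool(
  targets="10 0 0 0; 0 0 -8 0; 0 0 -2 0; 0 0 0 0; -7 0 0 0; -4 0 0 0",
)

```text
time: 11.38
tool_pos: [0.509, 0.0546, 0.0784]
tool_rot: [3.123, -0.051, -3.04]
contact_force: [-20.6, -4.9, 20.9]
opening: 0.0004
```

Emit:
servo_tool(
  targets="-3 0 0 0; -3 0 0 0; -3 0 0 0",
)

```text
time: 11.75
tool_pos: [0.5088, 0.0547, 0.0777]
tool_rot: [3.122, -0.075, -3.038]
contact_force: [-11.6, -3.2, 12.2]
opening: 0.0004
```

```bash
python3 -c "
from loc import *
loc()"
```

```text
t 11.75 pos [0.5088 0.0547 0.0777] rot [ 3.122 -0.075 -3.038] loc -0.126 0.082 F [-11.6  -3.2  12.2] op 0.0004
```

Emit:
servo_tool(
  targets="20 0 0 0; 30 0 0 0; 20 0 -40 0; 0 0 -50 0; 0 0 -50 0; 0 0 0 0; 0 0 0 0",
)

```text
time: 12.62
tool_pos: [0.4507, 0.0457, 0.2252]
tool_rot: [3.122, -0.076, -3.038]
contact_force: [0.5, -0.5, 0.1]
opening: 0.0004
```

```bash
python3 -c "
from loc import *
loc()
w=cams.read_camera('side')
cv2.imwrite('pics/s6b.png',cv2.resize(w['color'][190:390,220:420,::-1],None,fx=3,fy=3,interpolation=cv2.INTER_CUBIC))
w=cams.read_camera('wrist');save(w,'w6')
w=cams.read_camera('scene');cv2.imwrite('pics/sc6b.png',cv2.resize(w['color'][190:320,160:420,::-1],None,fx=3,fy=3,interpolation=cv2.INTER_CUBIC))
"
```

```text
t 12.625 pos [0.4507 0.0457 0.2252] rot [ 3.122 -0.076 -3.038] loc -0.1846 0.0795 F [ 0.5 -0.5  0.1] op 0.0004
```

View pics/s6b.png

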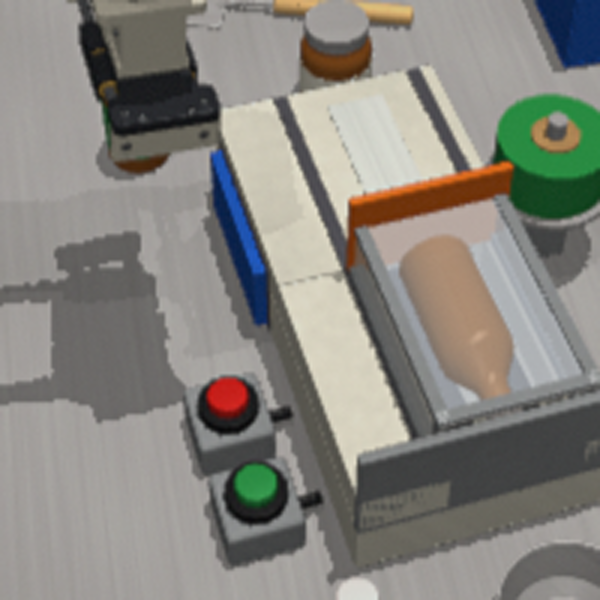

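View pics/w6.png

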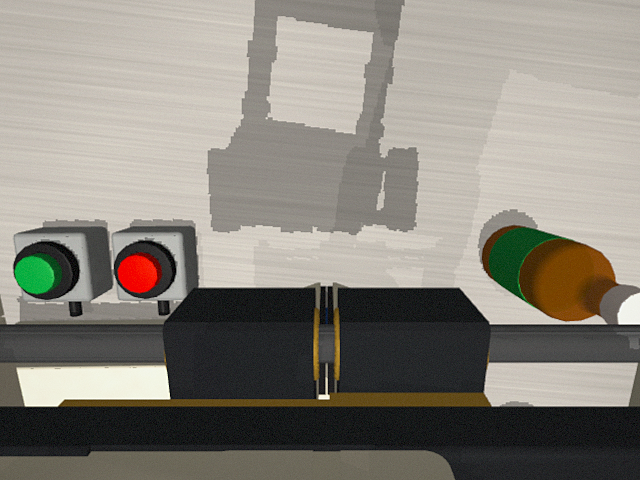

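View pics/sc6b.png

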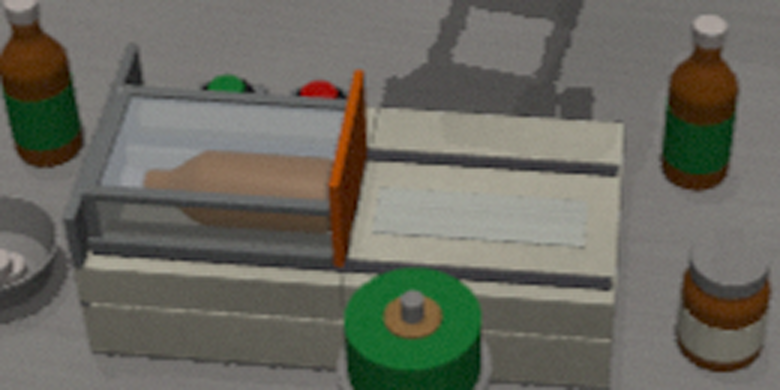

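```bash
python3 -c "
from loc import *
from scipy.spatial.transform import Rotation as Ro
w=cams.read_camera('wrist');sd=cams.read_camera('side')
for p in(w,sd):
  im=cv2.cvtColor(p['color'],cv2.COLOR_RGB2HSV)
  for nm,lo,hi in(('green',50,75),('red',0,4)):
    m=((im[...,0]>=lo)&(im[...,0]<=hi)&(im[...,1]>150)&(im[...,2]>70)).astype('uint8')
    k,l,st,ce=cv2.connectedComponentsWithStats(m)
    for i in range(1,k):
      if st[i,4]>100: print(nm,st[i].tolist(),ce[i].round(1),atz(p,*ce[i],.061).round(4))
s=telemetry.observe();R=Ro.from_euler('xyz',s['tool_rot']).as_matrix()
tip=s['tool_pos']+R[:,2]*.014
print('tip',tip.round(4));loc()
for tgt in([.498,-.174,.090],):
  print('shift mm tool',(R.T@(np.array(tgt)-tip)*1000).round(1))
E=R.T
print(R.round(3))
"
```

```text
green [495, 229, 71, 79, 673] [522.3 246.8] [0.437 0.202 0.061]
green [14, 255, 47, 41, 1362] [ 35.7 275.1] [ 0.4968 -0.1754  0.061 ]
red [117, 253, 45, 42, 1380] [138.5 273.6] [ 0.488  -0.0964  0.061 ]
green [386, 222, 38, 29, 656] [404.8 236.7] [0.8108 0.1142 0.061 ]
green [298, 345, 14, 13, 150] [304.7 350.9] [ 0.4951 -0.1762  0.061 ]
green [521, 387, 38, 35, 1000] [539.3 404.2] [ 0.9395 -0.3851  0.061 ]
red [289, 316, 14, 13, 150] [295.5 321.9] [ 0.4869 -0.0978  0.061 ]
tip [0.4493 0.0459 0.2108]
t 12.875 pos [0.4504 0.0457 0.2247] rot [ 3.122 -0.078 -3.038] loc -0.185 0.0795 F [0.4 0.  0.3] op 0.0007
shift mm tool [ -35.  -226.1  113.9]
[[-0.992 -0.102 -0.079]
 [-0.103  0.995  0.012]
 [ 0.078  0.02  -0.997]]
```

Emit:
servo_tool(
  targets="-8 -50 0 0; -8 -50 0 0; -8 -50 0 0; -8 -50 0 0; -2 -27 0 0; 0 0 0 0; 0 0 0 0",
)

```text
time: 13.75
tool_pos: [0.5074, -0.1813, 0.2113]
tool_rot: [3.116, -0.086, -3.035]
contact_force: [-0.3, -0.8, -1.0]
opening: 0.0003
```

```bash
cat > tip.py <<'E'
from loc import *
from scipy.spatial.transform import Rotation as Ro
s=telemetry.observe();R=Ro.from_euler('xyz',s['tool_rot']).as_matrix()
tip=s['tool_pos']+R[:,2]*.014
print('tip',tip.round(4));loc()
print('shift mm to 25 over green',(R.T@(np.array([.4965,-.1755,.087])-tip)*1000).round(1))
E
python3 tip.py
```

```text
tip [ 0.5062 -0.181   0.1974]
t 13.75 pos [ 0.5074 -0.1813  0.2113] rot [ 3.116 -0.086 -3.035] loc -0.1532 -0.1524 F [-0.3 -0.8 -1. ] op 0.0003
shift mm to 25 over green [ -0.5   3.7 110.9]
```

Emit:
servo_tool(
  targets="0 4 40 0; 0 0 40 0; 0 0 28 0; 0 0 0 0; 0 0 0 0",
)

```text
time: 14.38
tool_pos: [0.4979, -0.1694, 0.1034]
tool_rot: [3.116, -0.083, -3.029]
contact_force: [0.2, -1.0, 1.3]
opening: 0.0002
```

```bash
python3 tip.py; python3 -c "
from h import *
w=cams.read_camera('side')
cv2.imwrite('pics/s7b.png',cv2.resize(w['color'][240:440,220:420,::-1],None,fx=3,fy=3,interpolation=cv2.INTER_CUBIC))
w=cams.read_camera('wrist');save(w,'w7')"
```

```text
tip [ 0.4967 -0.1692  0.0894]
t 14.375 pos [ 0.4979 -0.1694  0.1034] rot [ 3.116 -0.083 -3.029] loc -0.1614 -0.1396 F [ 0.2 -1.   1.3] op 0.0002
shift mm to 25 over green [ 0.7 -6.3  2.3]
```

View pics/s7b.png

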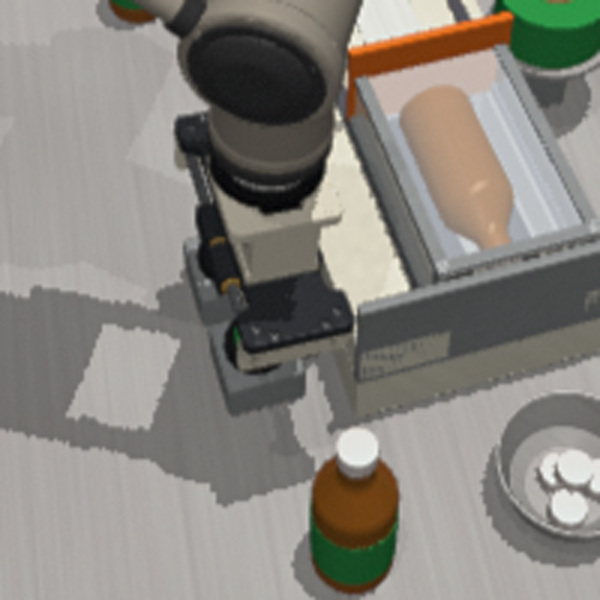

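View pics/w7.png

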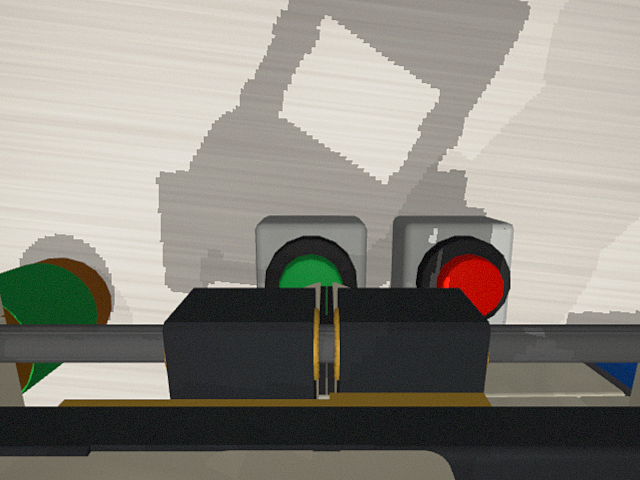

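Emit:
servo_tool(
  targets="0 -6 0 0; 0 0 20 0; 0 0 3 0; 0 0 0 0",
)

```text
time: 14.98
tool_pos: [0.499, -0.1776, 0.0836]
tool_rot: [3.121, -0.077, -3.03]
contact_force: [0.5, 1.3, -0.1]
opening: 0.0002
```

```bash
python3 tip.py
```

```text
tip [ 0.4979 -0.1774  0.0696]
t 14.975 pos [ 0.499  -0.1776  0.0836] rot [ 3.121 -0.077 -3.03 ] loc -0.1612 -0.1478 F [ 0.5  1.3 -0.1] op 0.0002
shift mm to 25 over green [  2.5   2.4 -17.2]
```

Emit:
servo_tool(
  targets="0 0 7 0; 0 0 5 0; 0 0 4 0; 0 0 3 0; 0 0 3 0",
)

```text
time: 15.6
tool_pos: [0.4994, -0.1781, 0.0699]
tool_rot: [3.125, -0.071, -3.029]
contact_force: [-7.9, 3.9, 29.8]
opening: 0.0002
```

```bash
python3 tip.py
```

```text
tip [ 0.4984 -0.1779  0.0559]
t 15.6 pos [ 0.4994 -0.1781  0.0699] rot [ 3.125 -0.071 -3.029] loc -0.1609 -0.1483 F [-7.9  3.9 29.8] op 0.0002
shift mm to 25 over green [  3.8   3.1 -30.9]
```

Bottomed out: tip at 0.0559 (6 mm down), 30 N. Releasing.

Emit:
servo_tool(
  targets="0 0 -15 0; 0 0 -30 0; 0 0 -45 0; 0 0 -45 0; 40 0 -10 0; 40 0 0 0; 0 0 0 0; 0 0 0 0",
)

```text
time: 16.6
tool_pos: [0.4289, -0.1884, 0.2245]
tool_rot: [3.126, -0.071, -3.028]
contact_force: [0.3, -0.3, -0.4]
opening: -0.0002
```

```bash
python3 -c "
from loc import *
loc()
w=cams.read_camera('side');save(w,'s8')
w=cams.read_camera('scene');save(w,'sc8')"
```

```text
t 16.6 pos [ 0.4289 -0.1884  0.2245] rot [ 3.126 -0.071 -3.028] loc -0.2321 -0.1508 F [ 0.3 -0.3 -0.4] op -0.0002
```

View pics/s8.png

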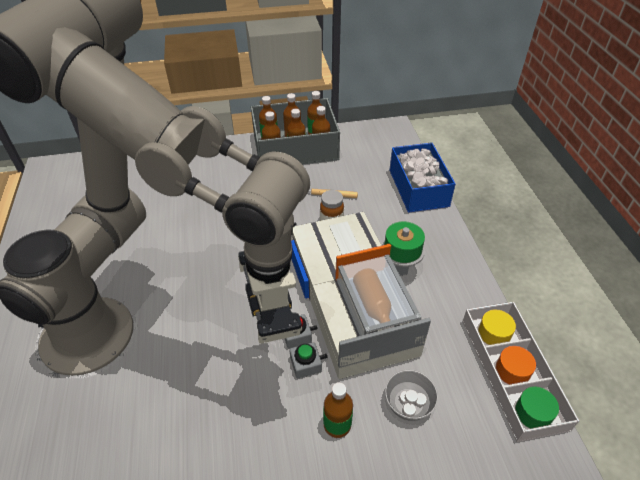

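View pics/sc8.png

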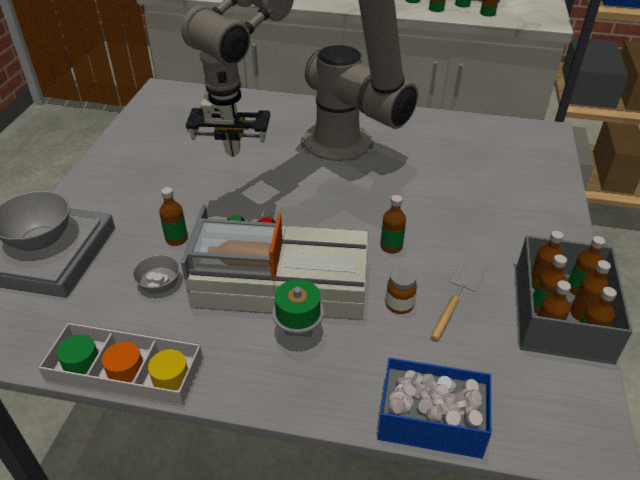

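```bash
python3 -c "
from h import *
print(robot.hand_in())"
```

```text
the job is handed in; nothing more can be done
None
```

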